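# Clamp a plaster medal in the carving fixture

## Robot

A 6-joint arm with a two-finger parallel gripper is mounted at the origin on the work surface. World frame = base frame: x ahead of the robot, y to its left, z up, the work surface at z = 0. Lengths are in m, angles in degrees, forces in N, time in s.
With the tool pointing down it reaches from about 0.35 to 0.875 m from the base axis. Payload 4.2 kg.
Tool frame: the origin (TCP) lies where the fingers leave the gripper's body, on its centre line; the fingertips stand 70 mm ahead of it and the grasp point (between the pads) lies 51 mm ahead of it; z points along the fingers, y is the direction in which the jaws open and shut (so a half turn about z gives the same grasp; the last joint's range is limited). The gripper opens to 87 mm and grips with 3 to 60 N. Pads are 19 mm wide; open, the fingers measure 117 mm over their backs; the gripper's body (75 mm by 190 mm) begins 51 mm behind the grasp point.
Start: joints at [88.9, 22.042, 0.453, 0, -68.411, -14.817], TCP at [0.171, 0.601, 0.292] pointing down, gripper open.
Joint ranges: [-179.83, 179.83], [-69.29, 118.12], [-61.27, 80.66], [-181.25, 117.63], [-171.15, -9.14], [-177.46, 177.46]. Speed limits (degrees/s): [159.86, 159.86, 180, 180, 180, 180].

## Interface

Orientations are given as a 3x3 rotation matrix whose columns are the frame's x, y, z axes.
In Python, from station import sense, capture, camera_model, finish_job gives the robot as it stands.
- The arm moves only by the shell command python3 -m inch 'ROWS'. ROWS is JSON, a list of rows, each an object with "hand": the closure, from 0 (fully open) to 1 (shut); "slide": the shift along the world's x, y, z in cm, a list of three; "yaw": the turn about the world's z in rad. A call has 1 to 10 rows; each row is the pose to reach, as a shift and turn from the pose commanded when the call began; what a row does not reach only later rows make up. A row lasts 1/8 s, in which the tool goes at most 62.5 mm and 10.7 degrees, less where a joint would pass 70% of its speed; a pose out of reach is approached as far as the arm can. A call with a gripper value outside its range is refused whole. The fingers move at their own pace and stop on an object; the grip force is fixed at half the most. Time passes only in rows, so rows that repeat a pose let the fingers close. It gives the time, the measured TCP pose, the force and the opening at its end, in the units of the state.
- sense(): the state, without advancing time (a new reading comes with each control period).
- capture(name): name is "side" or "top"; returns the picture (480x640x3 uint8, blue, green, red); there is no depth.
- camera_model(name): a dict with "mtx" (3x3 intrinsics, pixels), "xyz" and "orientation" of the camera in the world. Camera axes: x right, y up, looking along -z (the intrinsics and any distortion apply to the point x, -y, -z); pixel columns grow to the right and rows downward; lengths in m; the calibration is good to about 2 mm. A picture is of the moment at which its call begins. camera_model takes no time and is no camera call.
- finish_job(): hands the job in, once; it reports no verdict.
The state is a dict: "time_s": time; "joints": joint angles; "joint_velocities": joint speeds; "effort": joint torques, N m; "tcp_pos": TCP position; "ee_rot": TCP orientation; "wrist_force": force on the tool from outside, world axes, zero at the start; "moment": the same for the moment, N m; "gripper_width": opening from 0.0 (shut) to 1.0 (fully open).
Only numpy, scipy, OpenCV 4.12 (cv2) and the standard library are available. Lean on these libraries where they do the work, as an engineer would, in place of code of your own. Each camera call takes 0.05 s, during which the arm holds its last target. There are 200 camera calls.

## Task

With the fingertips, slide the round plaster medal along the guide of the plywood fixture until it rests fully home against the aluminium end stop, then push the red clamp lever over past its dead point until it snaps into lock with the rubber pad holding the medal down. The medal must only slide on the board: do not lift it, and leave the other things on the table where they are.

Things in the scene. Friction and masses are not known exactly. Their poses are not given: they have to be found in the camera images.
- fixture: Fixed plywood board, top at z = 15 mm; place and yaw vary. Origin: on the table, under the medal's home centre. The medal slides to +x. Board spans x -150 to 65, y -80 to 145 mm. Two dark guide rails along x, inner faces at y = +-53 mm, 11 mm above the board, x -140 to 50 mm; guide open above and at its -x end. Clamp bracket on the +y side: x 4 to 36, y 77 to 127 mm, up to z = 67 mm.
- medal: Loose white plaster disc, 100 mm across, 18 mm thick, about 0.16 kg, with a low grey-brown clay sprig on top. Origin: centre of its underside, z up. It lies in the guide (3 mm play each side), 45 to 80 mm short of home at the start; fully home its origin is at x = 0, y about 0, z = 15 mm of the fixture. It takes about 1 to 2 N to slide.
- lever (a joint): Angle (rad) of the red lever. 0: open, nearly upright, leaning 0.22 from vertical to the fixture's +y. Grows as it swings over to +y; 1.35, hard stop: locked, lever level. Starts at 0. A spring resists with up to 0.8 N m (9 N at 90 mm from the pivot) on the way, falling to nothing at the dead point, 0.95; beyond it the spring throws the lever into lock and keeps it there. Let go short of it, the lever springs back open.
- lever_tip (a point): Outer end of the red lever, on its centre line, 115 mm from the pivot axis. The outer 63 mm is a red round grip of 18 mm diameter, the rest a 12 mm steel rod.
- lever_pivot (a point): Fixed point on the lever's pivot axis, in the lever's plane; at x = 20, y = 105, z = 60 mm of the fixture. The axis runs along the fixture's x.
- clamp_arm: Steel clamp arm with a black rubber pad (18 mm across), driven by the lever. Origin: its pivot, at x = 20, y = 90, z = 55 mm of the fixture. Open: it stands up to z = 125 mm, pad at about y = 46, z = 99 mm. Locked: it lies level towards -y, the pad pressing on the medal's face at x = 20, y = 32 mm.
- end_stop (a point): Middle of the upper edge of the aluminium end stop's face that the medal meets: x = 50, y = 0, z = 29 mm of the fixture. The stop is a bar across the guide, 14 mm above the board.
- spatula: Bystander: modelling spatula, 180 mm, wooden handle, lying on the table on the fixture's -y side. Origin: underside of its middle.
- brush: Bystander: brush, 170 mm, lying on the table on the fixture's -y side, beyond the spatula. Origin: underside of its middle.
- jar: Bystander: amber jar, 52 mm across, 62 mm high, black cap, beyond the end stop. Origin: centre of its underside.
- blank: Bystander: brass disc, 60 mm across, 12 mm high, beyond the end stop. Origin: centre of its underside.
- cup: Bystander: blue cup, 72 mm across, 85 mm high, on the fixture's +y side beyond the reach of the locked lever. Origin: centre of its underside.
- sanding_block: Bystander: cork block 70 x 45 x 26 mm, on the fixture's +y side, nearer the robot than the clamp. Origin: centre of its underside.
Not all that is in view belongs to the job. Leave any blue or turquoise look-alike of the medal alone.

How it is judged:
By the outcome, as a careful person would: the job done as asked, in the order asked, and still so for the second after the job is handed in, with the robot touching nothing.
It also fails if it takes over 38 s, if anything falls off the work surface, if the arm or the gripper's body presses on something with over 40 N, if the wrist force passes 120 N, or if a joint passes its speed limit or range.

## Working session

There is one attempt and no reset: what is moved stays moved. The work goes in short steps, Python scripts to look and compute and a shell command to move; the robot and the scene stay as the last step left them, time stands still between calls to the robot, and variables do not carry over. Pictures are saved under pics/ and viewed, about 8 in all and at most 12, crops included, and the job is handed in when it is done.

```bash
mkdir -p pics; python3 - <<'E'
from station import *
import cv2,numpy as np
for n in("top","side"):
    cv2.imwrite(f"pics/{n}0.png",capture(n)); m=camera_model(n); print(n,{k:np.round(np.array(v),4).tolist() if not isinstance(v,str) else v for k,v in m.items()})
s=sense(); print(s)
E
```

```text
top {'mtx': [[513.1339, 0.0, 321.9994], [0.0, 513.1339, 231.5961], [0.0, 0.0, 1.0]], 'xyz': [0.4787, 0.0232, 1.1403], 'orientation': [[-0.013, 0.9981, -0.061], [-0.9999, -0.013, 0.0019], [0.0011, 0.061, 0.9981]]}
side {'mtx': [[552.042, 0.0, 308.7994], [0.0, 552.042, 236.8343], [0.0, 0.0, 1.0]], 'xyz': [-0.0596, -0.6773, 0.6706], 'orientation': [[0.7855, 0.306, -0.538], [-0.6188, 0.4058, -0.6726], [0.0125, 0.8612, 0.5081]]}
{'time_s': 0.1, 'joints': array([ 8.89000604e+01,  2.20841421e+01,  3.89567485e-01, -2.45876945e-02,
       -6.84119586e+01, -1.48156585e+01]), 'joint_velocities': array([-0.01940419, -0.2114909 ,  0.14104507,  0.06589884,  0.04252377,
        0.05154361]), 'effort': array([-1.20099008e-03, -3.91691601e+01,  1.87932551e+01,  4.23195228e+00,
        1.34097494e-02, -7.56505233e-05]), 'tcp_pos': array([0.17126766, 0.6006645 , 0.29130746]), 'ee_rot': array([[ 9.61623300e-01, -2.74372812e-01, -4.34652481e-04],
       [-2.74373142e-01, -9.61621522e-01, -1.85132038e-03],
       [ 8.99807974e-05,  1.89952978e-03, -9.99998192e-01]]), 'wrist_force': array([ 0.46655923, -0.4036666 , -0.12193875]), 'moment': array([ 0.00017048, -0.01037787,  0.02410859]), 'gripper_width': 1.0033570729993886}
```

View pics/top0.png

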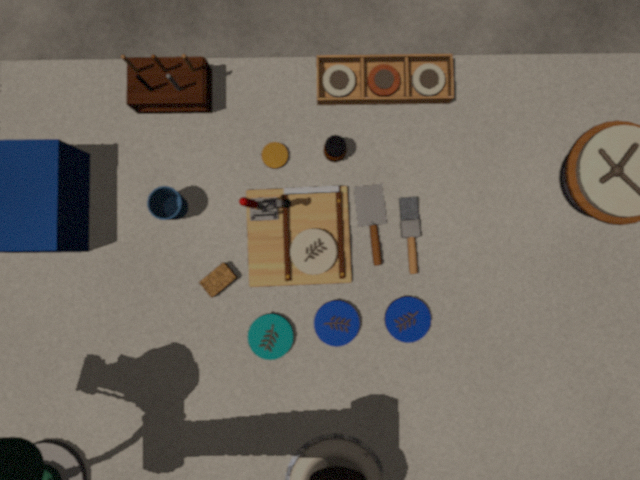

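View pics/side0.png

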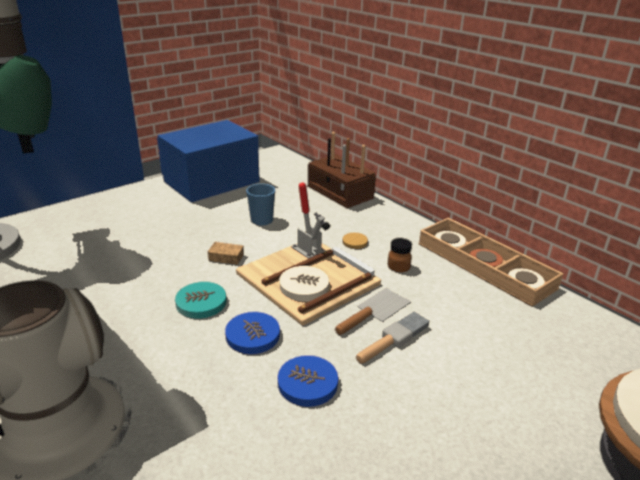

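The top view shows the fixture at about (300,235), with the white medal at (314,251) between the rails and the red grip at (246,202). The candidates are:
- white disc in the guide at (314,251)
- turquoise disc at (271,336)
- blue discs at (337,323) and (408,319)
- tray discs at (339,80), (384,79) and (428,79)

Only the first is a white disc with a sprig lying in the guide, so I'll confirm it in a crop and measure it.

```bash
cat > h.py <<'E'
from station import *
import cv2,numpy as np
def ray(n,uv):
    m=camera_model(n);K=np.array(m["mtx"]);R=np.array(m["orientation"]);o=np.array(m["xyz"])
    p=np.linalg.inv(K)@[uv[0],uv[1],1]; d=R@np.array([p[0],-p[1],-p[2]]); return o,d/np.linalg.norm(d)
def plane(n,uv,z):
    o,d=ray(n,uv); return o+d*(z-o[2])/d[2]
def proj(n,P):
    m=camera_model(n);K=np.array(m["mtx"]);R=np.array(m["orientation"]);c=R.T@(np.array(P)-np.array(m["xyz"]))
    q=K@[c[0],-c[1],-c[2]]; return q[:2]/q[2]
def tri(a,b):
    o1,d1=ray("top",a);o2,d2=ray("side",b)
    t=np.linalg.lstsq(np.c_[d1,-d2],o2-o1,rcond=None)[0]; p,q=o1+t[0]*d1,o2+t[1]*d2; return (p+q)/2,np.linalg.norm(p-q)
def red(im):
    h=cv2.cvtColor(im,cv2.COLOR_BGR2HSV); return (((h[...,0]<6)|(h[...,0]>172))&(h[...,1]>170)&(h[...,2]>90)).astype(np.uint8)
E
python3 - <<'E'
from h import *
t=cv2.imread("pics/top0.png");s=cv2.imread("pics/side0.png")
h=cv2.cvtColor(t,cv2.COLOR_BGR2HSV)
print("board",h[270,265],"medal",h[262,300],"table",h[300,300])
roi=np.zeros(h.shape[:2],np.uint8);roi[178:295,238:360]=1
board=((h[...,1]>75)&(h[...,0]>8)&(h[...,0]<28)).astype(np.uint8)*roi
med=((h[...,1]<75)&(h[...,2]>150)).astype(np.uint8)*0
c=max(cv2.findContours(board,cv2.RETR_EXTERNAL,2)[0],key=cv2.contourArea)
r=cv2.minAreaRect(c);B=cv2.boxPoints(r);print(r)
W=np.array([plane("top",b,.015) for b in B]);print(W.round(4),[np.linalg.norm(W[i]-W[i-1]).round(4) for i in range(4)])
for n,im,(x0,x1,y0,y1) in(("top",t,(235,290,190,220)),("side",s,(290,320,170,225))):
    m=np.zeros(im.shape[:2],np.uint8);m[y0:y1,x0:x1]=red(im)[y0:y1,x0:x1]
    ys,xs=np.nonzero(m);P=np.c_[xs,ys].astype(np.float32);print(n,len(P),cv2.minAreaRect(P),xs.min(),xs.max(),ys.min(),ys.max())
a=cv2.resize(t[175:295,235:365],None,fx=5.5,fy=5.5,interpolation=cv2.INTER_CUBIC)[:600,:800]
cv2.imwrite("pics/crop1.png",a)
E
```

```text
board [ 16 113 153] medal [ 19  43 148] table [ 17  35 138]
((298.1326599121094, 235.8397216796875), (97.65499877929688, 103.53164672851562), 87.47388458251953)
[[ 0.6431  0.1914  0.015 ]
 [ 0.6503 -0.0371  0.015 ]
 [ 0.4356 -0.043   0.015 ]
 [ 0.4286  0.1829  0.015 ]] [np.float64(0.2147), np.float64(0.2286), np.float64(0.2148), np.float64(0.226)]
top 37 ((243.0, 201.0), (6.0, 6.0), 0.0) 240 246 198 204
side 139 ((303.72052001953125, 197.9039306640625), (28.547359466552734, 4.890057563781738), 82.40535736083984) 300 307 184 212
```

View pics/crop1.png

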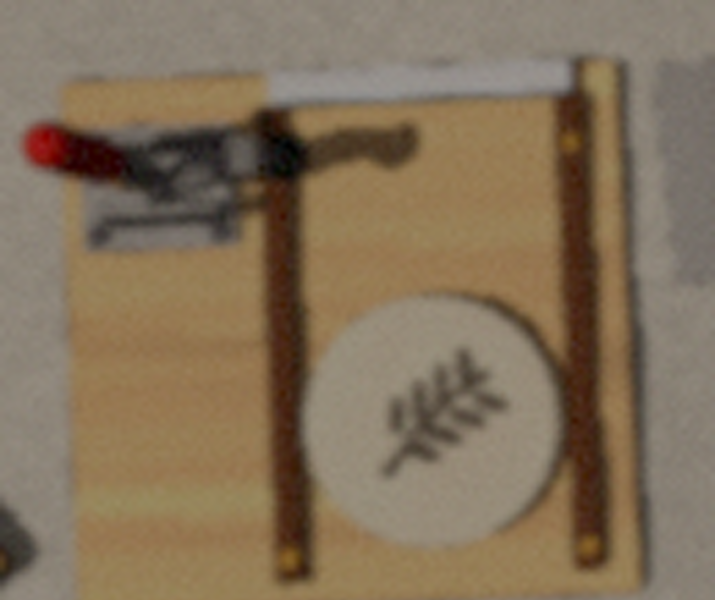

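The crop confirms it: the white medal with its sprig lies between the dark rails at crop (433,420). The stop is at crop (420,85) and the red grip end at (45,147). The board measures 215 × 227 mm, against a given 215 × 225. Next I'll compute the positions.

```bash
cat >> h.py <<'E'
yaw=np.radians(1.85);O=np.array([.5829,.0425,0]);Rf=np.array([[np.cos(yaw),-np.sin(yaw),0],[np.sin(yaw),np.cos(yaw),0],[0,0,1]])
def toF(P): return ((np.array(P)-O)@Rf*1000).round(1)
def toW(f): return O+Rf@(np.array(f)/1000)
E
python3 - <<'E'
from h import *
c=lambda x,y:(235+(x-2.75)/5.5,175+(y-2.75)/5.5)
print("stop",toF(plane("top",c(420,103),.029)))
for n,p in(("centre",(433,420)),("left",(300,420)),("right",(566,420)),("front",(433,292)),("back",(433,548))): print("medal",n,toF(plane("top",c(*p),.033)))
print("rails inner",[toF(plane("top",c(*p),.026)) for p in((302,500),(572,500),(289,150),(560,150))])
tip=toW([20,105+115*np.sin(.22),60+115*np.cos(.22)])
print("tip pred",proj("top",tip),proj("side",tip)); P,e=tri((243,201),(303,184)); print("tip tri",toF(P),e)
# jaw along fixture y; poses (fixture mm for fingertips)
def tcp(f): return (toW(f)+[0,0,.07]).round(4)
for n,f in(("above",[-138,0,130]),("down",[-138,0,21]),("home",[-59.5,0,21])): print(n,tcp(f))
for a in(.22,.4,.6,.8,1.0,1.2,1.3):
    y=105+85*np.sin(a)-9*np.cos(a)-15; z=60+85*np.cos(a)+9*np.sin(a); print(a,[round(y,1),round(z,1)],tcp([20,y,z]))
E
```

```text
stop [47.8  0.2 29. ]
medal centre [-78.    0.6  33. ]
medal left [-75.6  52.7  33. ]
medal right [-80.3 -51.6  33. ]
medal front [-27.7  -1.7  33. ]
medal back [-128.     2.8   33. ]
rails inner [array([-106.9,   53.6,   26. ]), array([-111.8,  -52.7,   26. ]), array([31.8, 53. , 26. ]), array([ 26.9, -54.5,  26. ])]
tip pred [241.53847657 200.6083497 ] [301.60097128 181.89683044]
tip tri [ 20.4 127.3 168.2] 0.0019255180796254904
above [0.445 0.038 0.2  ]
down [0.445 0.038 0.091]
home [0.5234 0.0406 0.091 ]
0.22 [np.float64(99.8), np.float64(144.9)] [0.5997 0.1429 0.2149]
0.4 [np.float64(114.8), np.float64(141.8)] [0.5992 0.1579 0.2118]
0.6 [np.float64(130.6), np.float64(135.2)] [0.5987 0.1736 0.2052]
0.8 [np.float64(144.7), np.float64(125.7)] [0.5982 0.1878 0.1957]
1.0 [np.float64(156.7), np.float64(113.5)] [0.5978 0.1997 0.1835]
1.2 [np.float64(166.0), np.float64(99.2)] [0.5975 0.209  0.1692]
1.3 [np.float64(169.5), np.float64(91.4)] [0.5974 0.2126 0.1614]
```

The numbers agree with the data: stop at 47.8 (nominal 50), rails at ±53.5, lever tip within about 4 mm, medal at x = −78 (range −45 to −80). Now I'll shut the hand and go above the spot behind the medal, with the jaws across the guide.

```bash
python3 -m inch '[{"hand":1,"slide":[13,-28,0],"yaw":0.15},{"hand":1,"slide":[13,-28,0],"yaw":0.15},{"hand":1,"slide":[13,-28,0],"yaw":0.15},{"hand":1,"slide":[13,-28,0],"yaw":0.15},{"hand":1,"slide":[13,-28,0],"yaw":0.15},{"hand":1,"slide":[26.2,-56.3,0],"yaw":0.31},{"hand":1,"slide":[26.2,-56.3,0],"yaw":0.31},{"hand":1,"slide":[26.2,-56.3,0],"yaw":0.31},{"hand":1,"slide":[26.2,-56.3,0],"yaw":0.31},{"hand":1,"slide":[26.2,-56.3,0],"yaw":0.31}]'
python3 -m inch '[{"hand":1,"slide":[0,0,0],"yaw":0},{"hand":1,"slide":[0,0,0],"yaw":0}]'
```

```text
time_s: 1.35
tcp_pos: [0.4333, 0.0369, 0.2923]
ee_rot: [[0.999, 0.033, 0.0], [0.033, -0.999, 0.0], [0.0, -0.0, -1.0]]
wrist_force: [0.3, 1.1, 0.1]
gripper_width: 0.018
time_s: 1.6
tcp_pos: [0.4327, 0.0386, 0.2919]
ee_rot: [[1.0, 0.031, -0.001], [0.031, -1.0, -0.0], [-0.001, 0.0, -1.0]]
wrist_force: [-0.0, 0.7, 0.8]
gripper_width: 0.003
```

```bash
python3 -m inch '[{"hand":1,"slide":[0,0,-6],"yaw":0},{"hand":1,"slide":[0,0,-12],"yaw":0},{"hand":1,"slide":[0,0,-16],"yaw":0},{"hand":1,"slide":[0,0,-18.5],"yaw":0},{"hand":1,"slide":[0,0,-19.5],"yaw":0},{"hand":1,"slide":[0,0,-20],"yaw":0},{"hand":1,"slide":[0,0,-20],"yaw":0}]'
python3 - <<'E'
from h import *
i=capture("side");cv2.imwrite("pics/s2.png",cv2.resize(i[150:350,190:450],None,fx=3,fy=3,interpolation=cv2.INTER_CUBIC))
E
```

```text
time_s: 2.48
tcp_pos: [0.4333, 0.0396, 0.0928]
ee_rot: [[0.999, 0.033, 0.001], [0.033, -0.999, 0.001], [0.001, -0.001, -1.0]]
wrist_force: [0.5, -0.1, 0.0]
gripper_width: 0.005
```

View pics/s2.png

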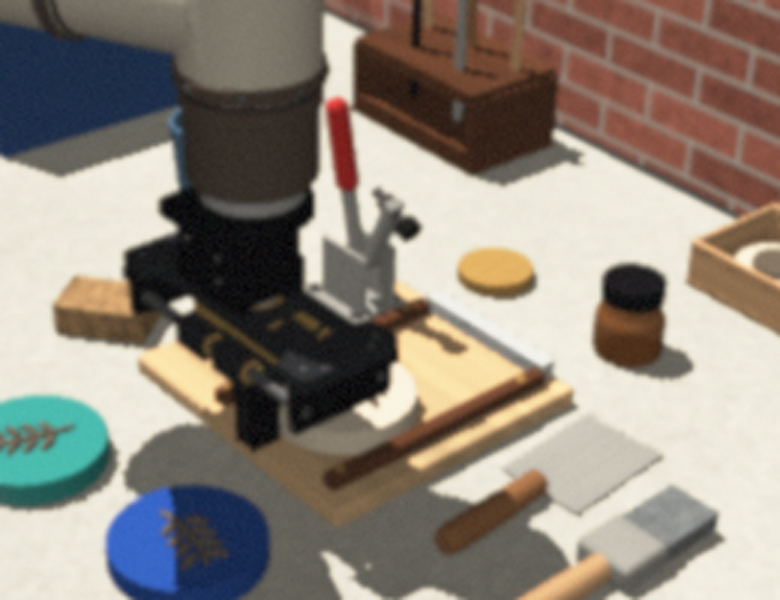

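The side view shows the shut fingertips at crop (270,430), just behind the medal at (355,420) and clear of everything else. Next I'll push along the guide, stopping short of home.

```bash
python3 -m inch '[{"hand":1,"slide":[0.7,0,0],"yaw":0},{"hand":1,"slide":[1.2,0,0],"yaw":0},{"hand":1,"slide":[2,0.05,0],"yaw":0},{"hand":1,"slide":[3,0.1,0],"yaw":0},{"hand":1,"slide":[4,0.1,0],"yaw":0},{"hand":1,"slide":[5,0.15,0],"yaw":0},{"hand":1,"slide":[6,0.2,0],"yaw":0},{"hand":1,"slide":[7,0.2,0],"yaw":0},{"hand":1,"slide":[7.8,0.2,0],"yaw":0},{"hand":1,"slide":[8.2,0.2,0],"yaw":0}]'
for i in 1 ; do python3 -m inch '[{"hand":1,"slide":[0.2,0,0],"yaw":0},{"hand":1,"slide":[0.4,0,0],"yaw":0}]'; done; python3 -m inch '[{"hand":1,"slide":[0.15,0,0],"yaw":0},{"hand":1,"slide":[0.15,0,0],"yaw":0}]'; python3 -m inch '[{"hand":1,"slide":[0.15,0,0],"yaw":0},{"hand":1,"slide":[0.15,0,0],"yaw":0}]'
```

```text
time_s: 3.78
tcp_pos: [0.5155, 0.0409, 0.0922]
ee_rot: [[0.999, 0.032, -0.0], [0.032, -0.999, -0.0], [-0.0, 0.0, -1.0]]
wrist_force: [-1.3, 0.2, 0.9]
gripper_width: 0.008
time_s: 4.03
tcp_pos: [0.5188, 0.0409, 0.0922]
ee_rot: [[0.999, 0.032, -0.0], [0.032, -0.999, -0.0], [-0.0, -0.0, -1.0]]
wrist_force: [-0.3, -0.1, -0.8]
gripper_width: 0.007
time_s: 4.28
tcp_pos: [0.5207, 0.041, 0.0923]
ee_rot: [[0.999, 0.032, 0.001], [0.032, -0.999, 0.0], [0.001, -0.0, -1.0]]
wrist_force: [-0.3, 0.0, 0.0]
gripper_width: 0.002
time_s: 4.53
tcp_pos: [0.5221, 0.0409, 0.0923]
ee_rot: [[0.999, 0.032, 0.0], [0.032, -0.999, 0.0], [0.0, -0.0, -1.0]]
wrist_force: [-1.0, -0.8, 0.1]
gripper_width: 0.003
```

Not at the stop yet; force is still sliding-level. I'll continue in small steps.

```bash
python3 -m inch '[{"hand":1,"slide":[0.2,0,0],"yaw":0},{"hand":1,"slide":[0.2,0,0],"yaw":0}]'; python3 -m inch '[{"hand":1,"slide":[0.2,0,0],"yaw":0},{"hand":1,"slide":[0.2,0,0],"yaw":0}]'; python3 -m inch '[{"hand":1,"slide":[0.15,0,0],"yaw":0},{"hand":1,"slide":[0.15,0,0],"yaw":0}]'
python3 - <<'E'
from h import *
i=capture("side");j=capture("top");f=lambda a:cv2.resize(a,(390,400),interpolation=cv2.INTER_CUBIC)
cv2.imwrite("pics/s3.png",np.hstack([f(i[220:350,240:390]),f(j[170:295,235:355])]))
E
```

```text
time_s: 4.78
tcp_pos: [0.523, 0.0407, 0.0921]
ee_rot: [[0.999, 0.032, -0.002], [0.032, -0.999, -0.001], [-0.002, 0.001, -1.0]]
wrist_force: [-4.1, 1.5, 2.1]
gripper_width: 0.004
time_s: 5.03
tcp_pos: [0.5234, 0.0405, 0.0917]
ee_rot: [[0.999, 0.031, -0.006], [0.031, -1.0, -0.001], [-0.006, 0.001, -1.0]]
wrist_force: [-8.1, 2.3, 5.3]
gripper_width: 0.003
time_s: 5.28
tcp_pos: [0.5236, 0.0402, 0.0915]
ee_rot: [[0.999, 0.031, -0.009], [0.031, -1.0, -0.002], [-0.009, 0.002, -1.0]]
wrist_force: [-10.9, 2.5, 7.2]
gripper_width: 0.004
```

View pics/s3.png

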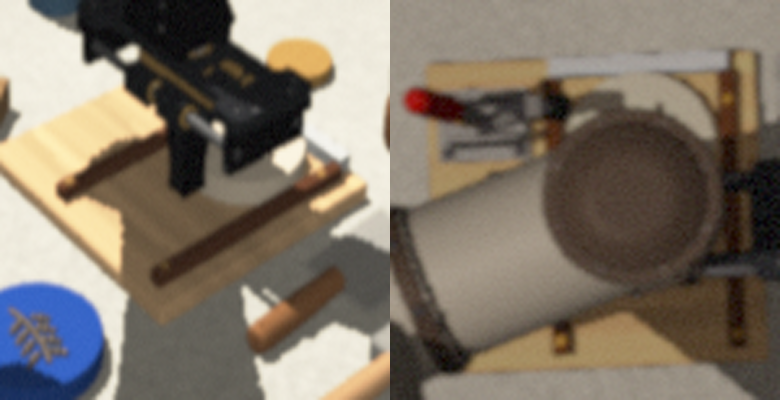

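Force rose sharply at TCP x = 0.523, where home was predicted (0.5234). In the right-hand picture the medal's far edge (x 650, y 72) meets the stop. Next I'll back off and rise.

```bash
python3 -m inch '[{"hand":1,"slide":[-1,0,0],"yaw":0},{"hand":1,"slide":[-3,0,0],"yaw":0},{"hand":1,"slide":[-4,0,2],"yaw":0},{"hand":1,"slide":[-4,0,8],"yaw":0},{"hand":1,"slide":[-4,0,14],"yaw":0},{"hand":1,"slide":[-4,0,19],"yaw":0},{"hand":1,"slide":[-4,0,21],"yaw":0},{"hand":1,"slide":[-4,0,21],"yaw":0},{"hand":1,"slide":[-4,0,21],"yaw":0}]'
python3 - <<'E'
from h import *
j=capture("top")
cv2.imwrite("pics/s4.png",cv2.resize(j[170:295,235:355],None,fx=4.8,fy=4.8,interpolation=cv2.INTER_CUBIC))
E
```

```text
time_s: 6.5
tcp_pos: [0.4871, 0.0408, 0.301]
ee_rot: [[0.999, 0.032, -0.001], [0.032, -0.999, -0.0], [-0.001, 0.0, -1.0]]
wrist_force: [0.2, 0.2, 0.6]
gripper_width: 0.004
```

View pics/s4.png

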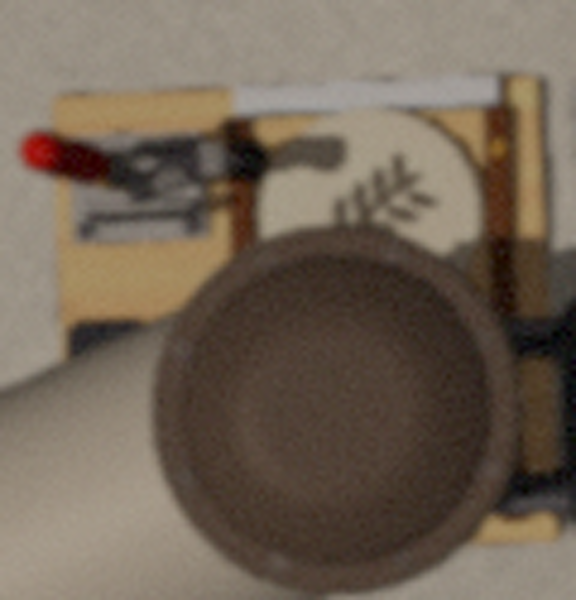

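The medal's front edge touches the stop's lower edge (crop (370,107)), so it is home. Now to the inner side of the red grip, fingertips above the clamp arm.

```bash
python3 -m inch '[{"hand":1,"slide":[5,4,0],"yaw":0},{"hand":1,"slide":[9,7,0],"yaw":0},{"hand":1,"slide":[11.3,8.7,0],"yaw":0},{"hand":1,"slide":[11.3,8.7,0],"yaw":0},{"hand":1,"slide":[11.3,8.7,-4],"yaw":0},{"hand":1,"slide":[11.3,8.7,-7],"yaw":0},{"hand":1,"slide":[11.3,8.7,-8.6],"yaw":0},{"hand":1,"slide":[11.3,8.7,-8.6],"yaw":0},{"hand":1,"slide":[11.3,8.7,-8.6],"yaw":0}]'
python3 - <<'E'
from h import *
i=capture("side")
cv2.imwrite("pics/s5.png",cv2.resize(i[130:300,230:400],None,fx=3.5,fy=3.5,interpolation=cv2.INTER_CUBIC))
E
```

```text
time_s: 7.68
tcp_pos: [0.6011, 0.128, 0.2176]
ee_rot: [[0.999, 0.032, 0.002], [0.032, -0.999, 0.001], [0.002, -0.001, -1.0]]
wrist_force: [-0.6, 0.8, -0.7]
gripper_width: 0.003
```

View pics/s5.png

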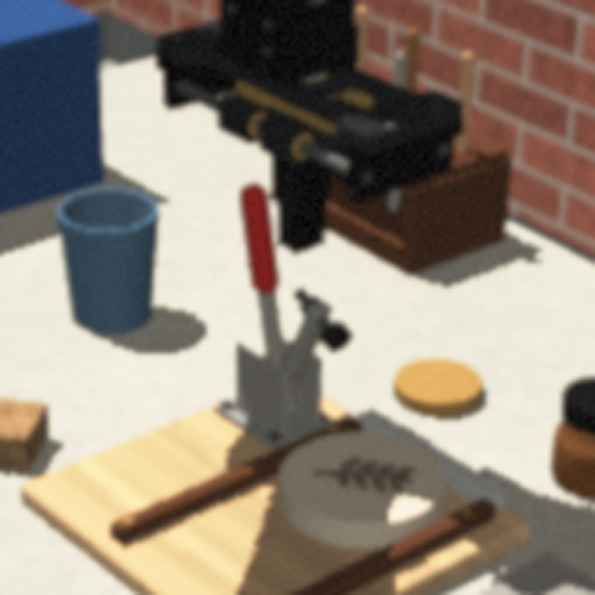

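The fingertip (crop (300,240)) stands just inside the red grip (255,235), with the clamp arm below it. Now I'll sweep along the lever's arc past the dead point.

```bash
python3 -m inch '[{"hand":1,"slide":[0,1.2,0],"yaw":0},{"hand":1,"slide":[0,2.2,-0.1],"yaw":0},{"hand":1,"slide":[0,3.0,-0.3],"yaw":0},{"hand":1,"slide":[-0.1,3.8,-0.6],"yaw":0},{"hand":1,"slide":[-0.1,4.6,-1.0],"yaw":0},{"hand":1,"slide":[-0.1,5.4,-1.5],"yaw":0},{"hand":1,"slide":[-0.1,6.1,-2.0],"yaw":0},{"hand":1,"slide":[-0.2,6.7,-2.6],"yaw":0},{"hand":1,"slide":[-0.2,7.3,-3.3],"yaw":0},{"hand":1,"slide":[-0.2,7.8,-4.0],"yaw":0}]'
python3 -m inch '[{"hand":1,"slide":[0,0.4,-0.8],"yaw":0},{"hand":1,"slide":[0,0.7,-1.4],"yaw":0},{"hand":1,"slide":[0,0.95,-2.1],"yaw":0},{"hand":1,"slide":[0,0.95,-2.1],"yaw":0}]'
python3 - <<'E'
from h import *
i=capture("side")
cv2.imwrite("pics/s6.png",cv2.resize(i[130:300,230:400],None,fx=3.5,fy=3.5,interpolation=cv2.INTER_CUBIC))
E
```

```text
time_s: 8.98
tcp_pos: [0.5997, 0.2075, 0.1784]
ee_rot: [[0.999, 0.033, 0.005], [0.033, -0.999, 0.003], [0.005, -0.003, -1.0]]
wrist_force: [0.1, 1.1, 6.3]
gripper_width: 0.005
time_s: 9.48
tcp_pos: [0.5978, 0.2153, 0.1538]
ee_rot: [[0.999, 0.032, -0.002], [0.032, -0.999, -0.001], [-0.002, 0.001, -1.0]]
wrist_force: [-0.3, -0.6, 0.7]
gripper_width: 0.007
```

View pics/s6.png

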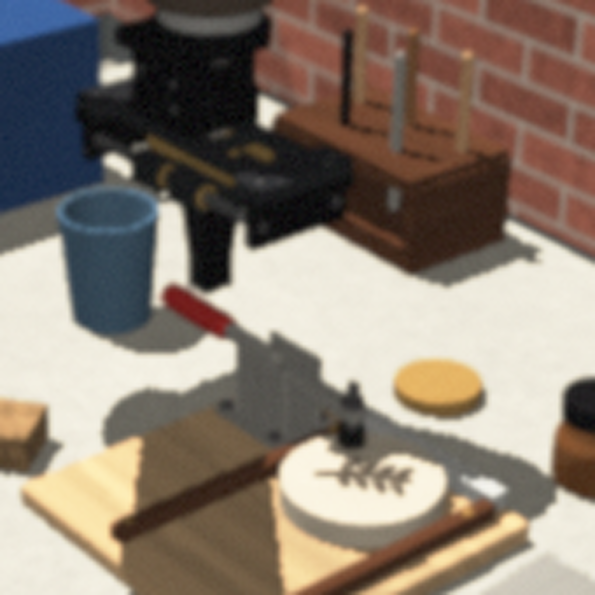

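The lever lies level (red grip at crop (195,308)) and the pad is down on the medal (350,430). I'll rise clear of it, then do the final check.

```bash
python3 -m inch '[{"hand":1,"slide":[0,0,4],"yaw":0},{"hand":1,"slide":[0,0,10],"yaw":0},{"hand":1,"slide":[0,0,15],"yaw":0},{"hand":1,"slide":[-6,2,15],"yaw":0},{"hand":1,"slide":[-12,5,15],"yaw":0},{"hand":1,"slide":[-18,8,15],"yaw":0},{"hand":1,"slide":[-23,12,15],"yaw":0},{"hand":1,"slide":[-25,16,15],"yaw":0},{"hand":1,"slide":[-25,16,15],"yaw":0},{"hand":1,"slide":[-25,16,15],"yaw":0}]'
python3 - <<'E'
from h import *
j=capture("top");i=capture("side");t=cv2.imread("pics/top0.png")
P=[]
for n,im,(x0,x1,y0,y1) in(("top",j,(180,290,180,225)),("side",i,(260,310,190,240))):
    m=np.zeros(im.shape[:2],np.uint8);m[y0:y1,x0:x1]=red(im)[y0:y1,x0:x1];ys,xs=np.nonzero(m);k=xs.argmin();P.append((xs[k],ys[k]))
X,e=tri(*P);print("lever tip",toF(X),e,"locked nominal [20,220,60]",P)
f=lambda a:cv2.resize(a[140:300,140:440],None,fx=2.6,fy=1.8*1.0,interpolation=cv2.INTER_CUBIC)
cv2.imwrite("pics/s7.png",np.vstack([f(t),f(j)]))
E
```

```text
time_s: 10.78
tcp_pos: [0.3484, 0.3752, 0.3053]
ee_rot: [[0.999, 0.033, -0.0], [0.033, -0.999, -0.0], [-0.0, 0.0, -1.0]]
wrist_force: [-0.3, 0.6, 0.3]
gripper_width: 0.002
lever tip [ 22.3 218.6  56.6] 0.005344126624424769 locked nominal [20,220,60] [(np.int64(209), np.int64(207)), (np.int64(277), np.int64(214))]
```

View pics/s7.png

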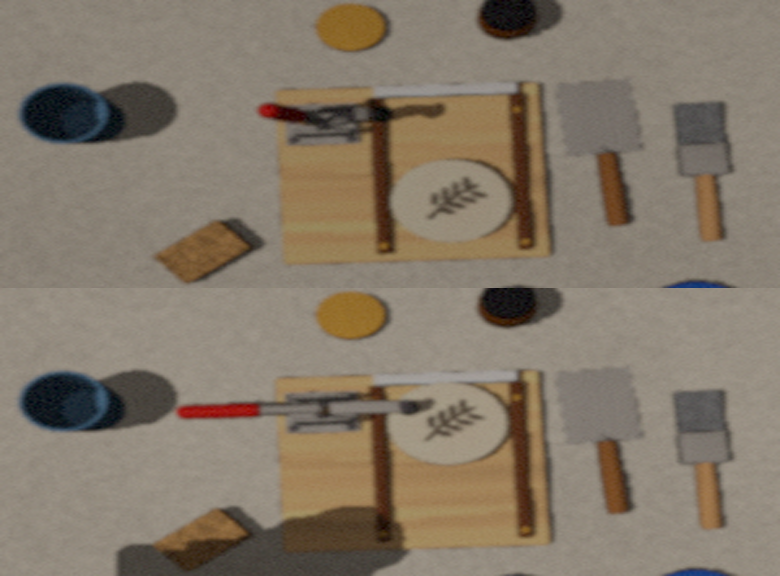

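The lever is locked, the medal is against the stop, and the bystanders are unmoved (before above, after below).

```bash
python3 -c "from station import *;print(finish_job())"
```

```text
the job is handed in; nothing more can be done
None
```

I slid the medal along the guide with the shut fingertips until it rested against the end stop. I then swung the red lever past its dead point, and it snapped into lock. I handed the job in at about 11 s of the 38 s allowed, with the arm clear of everything.

**Medal home:** the push force rose to about 11 N with the tool at x = 0.523 m, where home was predicted (0.5234 m). In the last picture its edge meets the stop.

**Lever and pad:** the lever tip measured (22, 219, 57) mm in the fixture frame, against about (20, 220, 60) mm when locked. That is within the roughly 5 mm by which the two camera rays missed each other. The pad is down on the medal's face.

**Other objects:** the cup, brass disc, jar, cork block, spatula and brush look unmoved when the before and after top views are compared by eye. The blue and turquoise discs lay mostly outside that comparison, but nothing touched them that I could see.

**Disagreements:** before the push, the stop's face measured at x = 47.8 mm instead of 50 mm. The lever tip measured about 4 mm off its nominal open position. No check failed. The largest force read at the end of any move was about 13 N, but forces within a move were not recorded.

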